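# Earth check of a module case: load, shut the cover, hold the probe plunger half down

### The arm

A 7-joint arm with a two-finger parallel gripper is mounted at the origin on a cart in front of the work surface, level with it; the furniture and walls round the work are solid. World frame = base frame: x ahead of the robot, y to its left, z up, the work surface at z = 0. Lengths are in mm, angles in rad, forces in N, time in s.
With the tool pointing down it reaches from about 400 to 875 mm from the base axis. Payload 4.4 kg.
Tool frame: the origin (TCP) lies at the very end of the fingers, on their centre line; the grasp point (between the pads) lies 19 mm behind it; z points along the fingers, y is the line along which they close (so a half turn about z gives the same grasp; the last joint's range is limited). The gripper opens to 85 mm and grips with 20 to 120 N. Pads are 22 mm wide; open, the fingers measure 114 mm over their backs; the gripper's body (76 mm by 85 mm) begins 54 mm behind the grasp point. The pads swing forward as they close: fully open they stand 13 mm farther back than shut.
Start: joints at [1.249, 0.628, 0.038, 1.517, -0.027, 0.996, -0.02], TCP at [164.491, -628.857, 197.813] pointing down, gripper open.
Joint ranges: [-3.06, 3.06], [-0.37, 2.12], [-1.25, 1.32], [0.18, 2.47], [-1.1, 4.24], [0.23, 1.98], [-2.94, 2.94]. Speed limits (rad/s): [2.57, 2.57, 3.14, 3.14, 3.14, 3.14, 3.14].

### API

Orientations are given as [roll, pitch, yaw] about the fixed x, y, z axes, in that order (R = Rz(yaw) Ry(pitch) Rx(roll)).
In Python, from cell import monitor, viewer, workorder gives the robot as it stands.
- The arm moves only by the tool arm_command, never from a script. Its argument "series" is one flat list of numbers, 5 for each row, row after row: the opening in per cent of the stroke, from 0 (shut) to 100 (fully open), then the shift along the tool's x, y, z in cm, then the turn about the tool's z in degrees. In form: [claw, x, y, z, roll, claw, x, y, z, roll, ...]. A call has exactly 5 rows; each row is the pose to reach, as a shift and turn from the pose commanded when the call began, along the tool's axes at that moment; what a row does not reach only later rows make up. A row lasts 1/12 s, in which the tool goes at most 41.7 mm and 7.16 degrees, less where a joint would pass 70% of its speed; a pose out of reach is approached as far as the arm can. A call with a gripper value outside its range is refused whole. The fingers move at their own pace and stop on an object; the grip force is fixed at half the most. Time passes only in rows, so rows that repeat a pose let the fingers close, or fill a call up. It gives the time, the measured TCP pose, the force, the opening and the grip force at its end, in the units of the state.
- monitor.read_state(): the state, without advancing time (a new reading comes with each control period).
- viewer.get_image(name): name is "scene" or "top" or "wrist"; returns (picture, depth): 480x640x3 uint8, red, green, blue; 480x640 float32, mm along the optical axis (not along the pixel's ray), 0 where there is no reading.
- viewer.camera_model(name): a dict with "mtx" (3x3 intrinsics, pixels), "R" (3x3) and "t" (3): a world point X has camera coordinates R X + t. Camera axes: x right, y down, z forward; pixel columns grow to the right and rows downward; lengths in mm; the calibration is good to about 2 mm. A picture is of the moment at which its call begins: read the wrist's pose just before it. camera_model takes no time and is no camera call; for the wrist camera it gives the pose at the moment of the call.
- workorder.finish_job(): hands the job in; it is judged then, once.
The state is a dict: "clock": time; "qpos": joint angles; "qd": joint speeds; "tau": joint torques, N m; "eef_pos": TCP position; "tool_rot": TCP orientation; "force": force on the tool from outside, world axes, zero at the start; "torque": the same for the moment, N m; "width": finger opening in mm; "gripper_force": force on a finger pad.
Only numpy, scipy, OpenCV 4.12 (cv2) and the standard library are available. Lean on these libraries where they do the work, as an engineer would, in place of code of your own. Each camera call takes 0.05 s, during which the arm holds its last target. There are 200 camera calls.

### The job

Set the ribbed aluminium module case down in the nest of the test fixture (base down, its length pointing at the hinge, either way round, not dropped) and swing the fixture's cover fully shut over it. Then press the plunger on the cover straight down to half of its 20 mm travel, 10 mm give or take 3 mm, where the ring on its stem meets the collar; never drive it to the bottom stop, and finish still holding it there. Leave the other things on the bench where they are.

Things in the scene. Friction and masses are not known exactly. Their poses are not given: they have to be found in the camera images.
- case: The module case to test: a loose, solid block of ribbed aluminium with dark end plates, 54 (x) x 87 (y) x 30 (z) mm, 0.1 to 0.2 kg, lying on its base on the bench to the left or to the right of the fixture. Origin: centre of its underside; z up, y along its length.
- fixture: Test fixture, fixed: aluminium plate 186 (x) x 120 (y) mm, deck 20 mm above the bench. Origin on the bench under the nest centre; x points to the hinge (away from the robot, within 0.3 rad), z up. Two hinge posts, 78 mm high, at x = 78 to 96 mm, y = 30 to 42 mm either side. The cover's rest block, 12 x 28 mm, top 62 mm above the bench, at x = -67 mm.
- nest (a point): Centre of the nest on the fixture's deck, 20 mm above the bench; axes as the fixture. The nest is 93 (x) x 60 (y) mm between six black stops 10 mm high (3 mm of play round the case). The case lies in it with its length along x. The middle of both long sides (x = -23 to +23 mm) is open for fingers gripping the case across its 54 mm.
- hinge (a point): Middle of the cover's hinge pin, 85 mm behind the nest centre along the fixture's x and 68 mm above the bench. The pin runs along the fixture's y. Axes as the fixture.
- cover (a joint): Cover angle in rad: 0 = shut (level, on the rest block), 1.57 = upright, stop at 2.1; starts at 1.8 to 2.0, leaning away from the robot. A stiff hinge (0.22 N m) keeps it where it is left; it does not fall. Aluminium plate 56 mm wide, 8 mm thick, reaching to 159 mm from the pin, which lies in its mid plane; its top is 72 mm above the bench when shut. It can be pushed over by its free end.
- cover_edge (a point): Middle of the cover's free end, 159 mm from the hinge pin, so up to 230 mm above the bench when open: pass over or round it. Its x axis points to the hinge, its z axis out of the cover's outer face (up when shut, away from the robot when open).
- plunger (a joint): Travel of the plunger into the cover in m: 0 = released, 0.020 = bottom stop. Spring: 2 N at the start of the travel plus 0.5 N per mm, and with the case in place about 1.5 N more from the sprung probe: about 8.5 N in all at 10 mm.
- plunger_top (a point): Top centre of the plunger's black mushroom head, 36 mm across (flat top 30 mm), on a 10 mm stem with a dark ring; 85 mm from the hinge pin, 48 mm above the cover's mid plane when released. With the cover shut it is above the nest centre, 116 mm above the bench. z points out of the cover; push against it. The collar, 24 mm across, stands 10 mm high on the cover.
- probe: The brass probe pin, 8 mm thick, under the plunger, sprung 18 mm into it. With the cover shut and the plunger released its tip is 4 mm above the case; it then goes down with the plunger and touches the case from 4 mm of travel on. Origin in the plunger's axis, 14 mm above the tip.
- power_brick: Bystander: black power brick, 56 x 126 x 33 mm, loose, on the other side of the fixture from the case. Origin: centre of its underside.
- solder_reel: Bystander: white reel, 54 mm across, 40 mm high, standing, back left. Origin: centre of its underside.
- flux_bottle: Bystander: small orange bottle with black cap, 38 mm across, 83 mm high, back right. Origin: centre of its underside.
- moulded_cap: Bystander: small white moulded cap, 26 x 34 x 25 mm, right of the fixture. Origin: centre of its underside.
- sticky_notes: Bystander: pad of yellow notes, 76 x 76 x 15 mm, front left. Origin: centre of its underside.
Mind the look-alikes: they are no part of the job. What is shaped like the case but red is not meant.

How it is judged (in metres and radians):
On the way, in this order (a step that is already met when the one before it is completed fails the run):
1. the case lies in the nest, let go, the cover still open (horizontal distance between case and nest below 0.007 m and z of case in the frame of nest between -0.004 and 0.004 m and angle between case's own z axis and vertical below 0.06 rad and angle between the y axis of case and the x axis of nest, either way round below 0.15 rad and contact force between the fingers and case below 0.1 N and value of joint cover above 0.5 rad), for 0.2 s.
2. the cover is fully shut over the case, the plunger not yet at half travel (horizontal distance between case and nest below 0.007 m and z of case in the frame of nest between -0.004 and 0.004 m and angle between case's own z axis and vertical below 0.06 rad and angle between the y axis of case and the x axis of nest, either way round below 0.15 rad and value of joint cover below 0.05 rad and value of joint plunger below 0.007 m), for 0.1 s.
3. the plunger is held 7 to 13 mm down for a second (horizontal distance between case and nest below 0.007 m and z of case in the frame of nest between -0.004 and 0.004 m and angle between case's own z axis and vertical below 0.06 rad and angle between the y axis of case and the x axis of nest, either way round below 0.15 rad and value of joint cover below 0.05 rad and value of joint plunger between 0.007 and 0.013 m and contact force between probe and case above 0.2 N and contact force between any of the fingers, the arm and plunger above 2 N), for 1 s.
At the end, for the whole second after the job is handed in: The case lies flat in the nest (within 7 mm of its centre, length along the fixture's x within 0.15 rad), the cover is shut (under 0.05 rad), and the fingers or arm are holding the plunger at 7 to 13 mm of travel with at least 2 N, the probe touching the case, without touching the case (all of step 3 and contact force between the fingers and case below 0.1 N); the arm keeps its last pose, push and grip.
It fails at once if the plunger driven towards its bottom stop (over 18 mm) (value of joint plunger above 0.018 m).
It fails at once if the case dropped (linear speed of case above 0.6 m/s and contact force between the fingers and case below 0.05 N).
It fails at once if a bystander disturbed (moved over 30 mm) (distance of any of power_brick, solder_reel, flux_bottle, moulded_cap, sticky_notes from where it was at the start of the episode above 0.03 m).
It also fails if it takes over 61 s, if anything falls off the work surface, if the arm or the gripper's body presses on something with over 40 N, if the wrist force passes 120 N, or if a joint passes its speed limit or range.

## Working session

There is one attempt and no reset: what is moved stays moved. The work goes in short steps, Python scripts to look and compute and a tool call to move; the robot and the scene stay as the last step left them, time stands still between calls to the robot, and variables do not carry over. Pictures are saved under pics/ and viewed, at most 12 in all, crops included, and the job is handed in when it is done.

Besides the shell and the picture viewer there is one more tool, called as a command line: name --argument value ..., lists and objects as JSON in quotes. arm_command: Moves the arm, as the interface text tells. Its arguments: {"type":"object","properties":{"series":{"type":"array","items":{"type":"number"}}},"required":["series"]}

```bash
ls; mkdir -p pics
python3 - <<'E'
from cell import monitor, viewer, workorder
import cv2, numpy as np
s=monitor.read_state(); print({k:np.round(v,3).tolist() for k,v in s.items()})
for n in ("scene","top"):
    p,d=viewer.get_image(n); cv2.imwrite(f"pics/{n}0.png",p[:,:,::-1]); np.savez(f"{n}0.npz",p=p,d=d)
    m=viewer.camera_model(n); print(n,{k:np.round(v,3).tolist() for k,v in m.items()})
E
```

```text
pics
{'clock': 0.0, 'qpos': [1.249, 0.629, 0.038, 1.518, -0.027, 0.996, -0.02], 'qd': [0.0, -0.0, 0.002, 0.001, -0.001, 0.0, 0.001], 'tau': [-0.0, -56.339, 1.226, -19.344, 0.011, 0.01, -0.0], 'eef_pos': [164.313, -628.142, 196.871], 'tool_rot': [-3.14, 0.0, 0.256], 'force': [0.286, -0.187, 0.059], 'torque': [-0.011, -0.039, 0.024], 'gripper_force': 0.0, 'width': 85.536}
scene {'mtx': [[623.948, 0.0, 338.3], [0.0, 623.948, 237.392], [0.0, 0.0, 1.0]], 'R': [[0.805, -0.592, 0.025], [-0.324, -0.475, -0.818], [0.496, 0.651, -0.575]], 't': [-440.965, 229.35, 1541.163]}
top {'mtx': [[515.594, 0.0, 323.948], [0.0, 515.594, 240.867], [0.0, 0.0, 1.0]], 'R': [[0.025, -1.0, 0.006], [-0.987, -0.025, -0.158], [0.158, -0.002, -0.987]], 't': [-29.795, 557.165, 1281.296]}
```

View pics/top0.png

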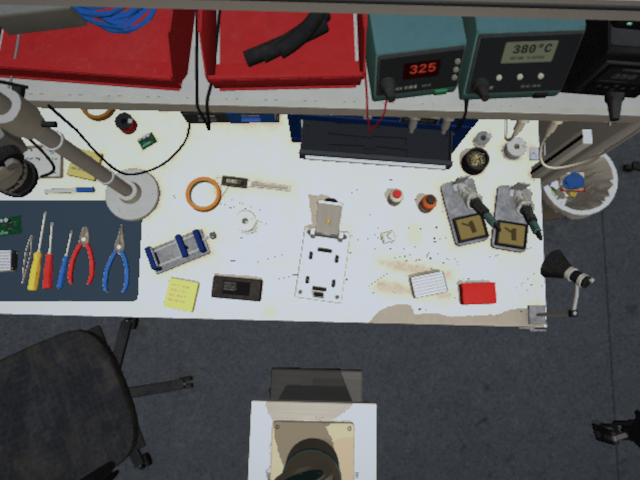

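View pics/scene0.png

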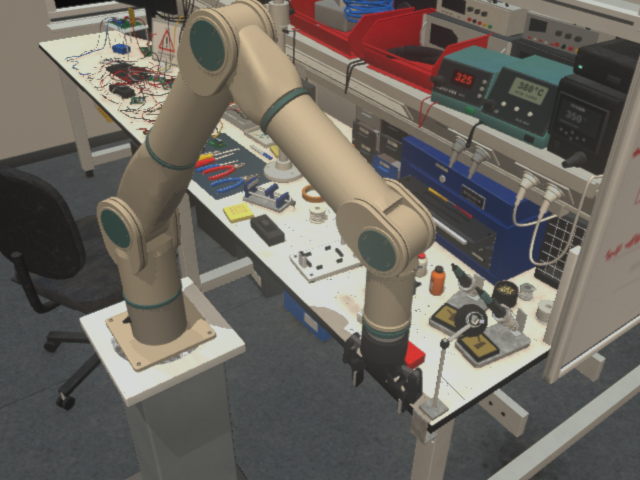

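Candidates for the case in the top view: the ribbed grey block at (429,284), the red block at (478,293), the black brick at (237,288), and a striped box at far left (5,260). By its description the case is (429,284). The fixture is at (323,265), with its cover open at (328,215). I'll measure these and check the choice in a close crop.

```bash
cat > h.py <<'E'
import numpy as np, cv2
from cell import monitor, viewer, workorder
def cast(m,uv,z):
    "pixels -> world points on plane z (mm)"
    uv=np.atleast_2d(uv).astype(float); R,t=np.array(m["R"]),np.array(m["t"])
    r=np.c_[uv,np.ones(len(uv))]@np.linalg.inv(m["mtx"]).T@R; c=-R.T@t
    return c+r*((z-c[2])/r[:,2])[:,None]
def proj(m,X):
    p=(np.atleast_2d(X)@np.array(m["R"]).T+m["t"])@np.array(m["mtx"]).T
    return p[:,:2]/p[:,2:]
def cloud(m,d):
    v,u=np.mgrid[:480,:640]; R,t=np.array(m["R"]),np.array(m["t"])
    P=np.stack([u,v,np.ones_like(u)],-1)@np.linalg.inv(m["mtx"]).T*d[...,None]
    return (P-t)@R
E
python3 - <<'E'
from h import *
m=viewer.camera_model("top"); f=np.load("top0.npz"); p,d=f["p"],f["d"]
W=cloud(m,d)
np.save("W.npy",W)
def box(name,roi,lo,hi):
    x0,y0,x1,y1=roi; k=np.zeros((480,640),bool); k[y0:y1,x0:x1]=1
    k&=(W[...,2]>lo)&(W[...,2]<hi)&(d>0)
    q=W[k]; r=cv2.minAreaRect(q[:,:2].astype(np.float32)); print(name,len(q),np.round(np.median(q[:,2]),1),np.round(np.ravel([*r[0],*r[1],r[2]]),1))
box("case",(400,260,455,310),20,40)
box("deck",(280,215,365,315),12,27)
box("stops",(302,238,345,284),26,40)
box("rest",(300,284,340,305),50,70)
box("cover",(305,180,350,235),110,260)
box("brick",(205,268,270,305),22,45)
box("posts",(295,215,355,250),70,90)
print(np.round(W[284,429]),np.round(W[310,200]))
a=cv2.resize(p[180:310,280:460,::-1],None,fx=4,fy=4,interpolation=cv2.INTER_CUBIC); cv2.imwrite("pics/crop1.png",a)
E
```

```text
case 709 29.6 [ 456.  -287.    53.7   88.    12.6]
deck 2738 19.8 [501.7 -12.  120.  185.5  83.5]
stops 142 29.6 [508.3 -14.7 103.6 119.3  85.6]
rest 56 60.5 [421.3  -3.   28.   11.9  83.3]
cover 671 172.0 [612.7 -24.8  55.8  67.1  83.4]
brick 1051 32.3 [433.9 207.5 126.7  55.2  86.5]
posts 188 76.3 [574.  -20.2  91.5  18.8  83. ]
[ 455. -289.   26.] [375. 303.  -5.]
```

View pics/crop1.png

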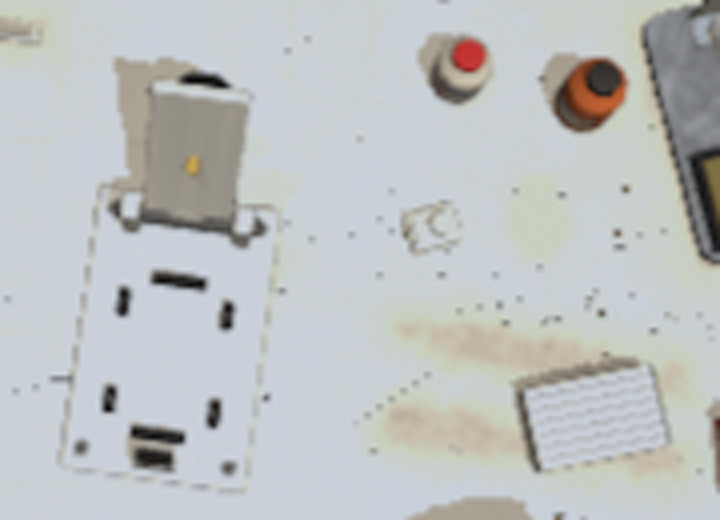

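The crop shows the grey ribbed block with a dark end plate at crop (590,415), so it is the case. The red one is excluded. The nest stops and rest block are clear at crop (155,340). Next I check for obstacles along the routes.

Run:
```python
from h import *
W=np.load("W.npy"); P=W.reshape(-1,3)
for x in range(150,900,50):
    print(x,[int(P[(abs(P[:,0]-x)<25)&(abs(P[:,1]-y)<25)][:,2].max(initial=-99)) for y in range(-700,101,50)])
m=viewer.camera_model("top")
# cover edge: highest points
k=(P[:,2]>195)&(P[:,0]>560)&(P[:,0]<680)&(abs(P[:,1]+25)<45); q=P[k]; print(len(q),q.min(0).round(),q.max(0).round(),q.mean(0).round(1))
f=np.array([np.cos(-.1126),np.sin(-.1126)]); 
k=(P[:,2]>100)&(P[:,2]<240)&(P[:,0]>560)&(P[:,0]<680)&(abs(P[:,1]+25)<20); q=P[k]; xf=(q[:,:2]-[487.7,-10.5])@f
print("cover line (inner face)",np.polyfit(q[:,2],xf,1), np.c_[xf,q[:,2]][::60].round())
```

```text
150 [-99, -99, 388, 352, -99, -99, -99, -99, -99, -99, -99, 4, 8, 7, 8, 6, 6]
200 [-99, 264, 387, -99, -99, -99, -99, -99, -99, -99, -99, -99, -99, -99, -99, -99, -99]
250 [-99, -99, -99, -99, -99, -99, -99, -99, -99, -99, -99, -99, -99, -99, -99, -99, -99]
300 [-99, -99, -99, -99, -99, -99, -99, -99, -99, -99, -99, -99, -99, -99, -99, -99, -99]
350 [-99, -99, 14, 16, 7, 8, 7, 6, 5, 7, 7, 7, 6, 5, 1353, 5, 7]
400 [-99, -99, 215, 221, 9, 36, 36, 31, 5, 33, 7, 6, 7, 25, 66, 26, 7]
450 [-99, -99, 252, 252, 191, 37, 36, 36, 39, 36, 7, 7, 9, 33, 63, 32, 6]
500 [-99, -99, 224, 232, 214, 8, 8, 26, 37, 33, 8, 8, 7, 34, 35, 27, 9]
550 [-99, -99, 6, 202, 224, 33, 220, 33, 8, 6, 20, 19, 27, 99, 89, 69, 7]
600 [-99, -99, 6, 34, 200, 35, 211, 36, 9, 7, 27, 24, 23, 225, 225, 73, 7]
650 [-99, -99, 7, 118, 142, 36, 164, 124, 89, 86, 71, 7, 7, 157, 154, 6, 7]
700 [-99, -99, 459, 492, 490, 19, 118, 111, 156, 443, 76, 530, 535, 8, 6, 7, 11]
750 [-99, 361, 480, 562, 632, 631, 788, 788, 786, 783, 782, 780, 780, 779, 778, 775, 773]
800 [-99, -99, 462, 477, 648, 660, 591, 591, 592, 592, 574, 574, 574, 587, 482, 553, 544]
850 [-99, -99, 217, 47, 46, 616, 593, 593, 592, 594, 574, 574, 574, 587, 550, 553, 537]
211 [605. -52. 195.] [624.   3. 225.] [613.8 -24.8 211.8]
cover line (inner face) [ 0.28577246 67.51902027] [[157. 150.]
 [133. 217.]
 [128. 216.]
 [121. 195.]
 [113. 180.]
 [111. 166.]
 [103. 147.]
 [102. 138.]
 [ 95. 114.]]
```

arm_command --series '[100,2.8,-2,0,-7,100,5.6,-4,0,-14,100,8.4,-6,0,-21,100,11.2,-8,0,-28,100,14,-10,0,-35]'

```text
clock: 0.52
eef_pos: [275.3, -495.1, 197.5]
tool_rot: [-3.141, -0.0, 0.872]
force: [0.8, 0.5, 0.1]
width: 85.2
gripper_force: 0.0
```

```bash
cat >> h.py <<'E'
def go(x,y,z,yaw=None):
    "tool-frame shift (cm) and turn (deg) from the present pose to a world pose, tool pointing down"
    s=monitor.read_state(); w=np.degrees(s["tool_rot"][2]); a=np.radians(w)
    d=np.array([x,y,z])-s["eef_pos"]; t=0 if yaw is None else (w-yaw+180)%360-180
    r=np.array([d[0]*np.cos(a)+d[1]*np.sin(a),d[0]*np.sin(a)-d[1]*np.cos(a),-d[2]])/10
    print("move",r.round(2),"turn",round(t,1),"pos",np.round(s["eef_pos"],1),"yaw",round(w,1),"F",np.round(s["force"],1),"t",s["clock"])
E
python3 -c "
from h import *
go(456,-287,150,102.6)"
```

```text
move [27.56  0.47  4.75] turn -52.6 pos [ 275.3 -495.1  197.5] yaw 50.0 F [0.8 0.5 0.1] t 0.5167
```

arm_command --series '[100,3.6,0.1,0.8,-7,100,7.2,0.2,1.6,-14,100,11,0.3,2.4,-21,100,15,0.4,3.2,-28,100,19,0.5,4,-35]'

```text
clock: 0.93
eef_pos: [402.0, -353.7, 157.4]
tool_rot: [-3.141, -0.0, 1.483]
force: [0.8, 0.5, -0.6]
width: 85.3
gripper_force: 0.0
```

```bash
python3 -c "
from h import *
go(456,-287,150,102.6)"
```

```text
move [7.12 4.79 0.74] turn -17.6 pos [ 402.  -353.7  157.4] yaw 85.0 F [ 0.8  0.5 -0.6] t 0.9333
```

arm_command --series '[100,2.4,1.6,0.3,-6,100,4.8,3.2,0.6,-12,100,7.1,4.8,0.7,-17.6,100,7.1,4.8,0.7,-17.6,100,7.1,4.8,0.7,-17.6]'

```text
clock: 1.35
eef_pos: [456.7, -287.1, 150.5]
tool_rot: [3.141, -0.001, 1.788]
force: [0.0, 0.1, 0.0]
width: 85.3
gripper_force: 0.0
```

Run:
```python
from h import *
go(456,-287,4,102.6)
m=viewer.camera_model("wrist"); p,d=viewer.get_image("wrist")
W=cloud(m,d); c=(d>0)&(W[...,2]>22)&(W[...,2]<36)&(abs(W[...,0]-456)<75)&(abs(W[...,1]+287)<75)
print((d>0).mean(), c.sum()); k=np.zeros((480,640),np.uint8); k[c]=255
cs=max(cv2.findContours(k,0,2)[0],key=cv2.contourArea)
r=cv2.minAreaRect(W[...,:2][c].astype(np.float32)); print(np.round(np.ravel([*r[0],*r[1],r[2]]),1), W[c].min(0),W[c].max(0))
r=cv2.minAreaRect(cast(m,cs[:,0],30)[:,:2].astype(np.float32)); print(np.round(np.ravel([*r[0],*r[1],r[2]]),1))
cv2.drawContours(p,[cs],-1,(255,0,0),1); cv2.imwrite("pics/wrist1.png",p[:,:,::-1])
```

```text
move [ 0.03 -0.07 14.65] turn -0.2 pos [ 456.7 -287.1  150.5] yaw 102.4 F [0.  0.1 0. ] t 1.35
0.996025390625 7488
[ 451.9 -288.8   54.    87.2   12.6] [ 416.79496232 -335.47462607   22.688515  ] [ 486.4252095  -241.1462179    31.37405395]
[ 451.7 -287.6   53.2   85.6   12.7]
```

View pics/wrist1.png

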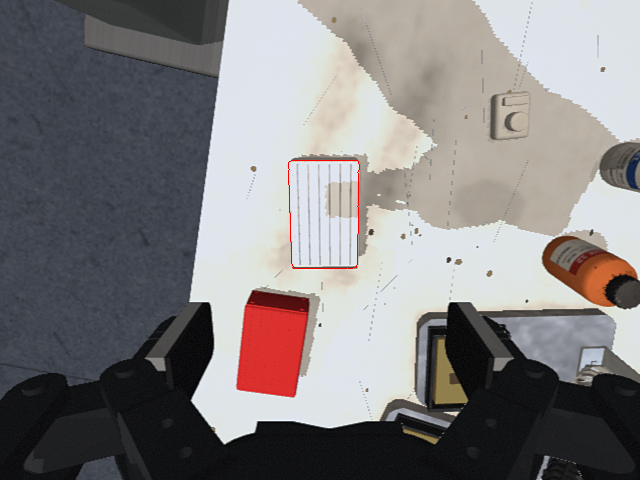

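The wrist view shows the case outlined at (323,213) and the red look-alike at (273,345), outside the path of the fingers. Descending.

arm_command --series '[100,0,-0.3,3.5,0,100,0,-0.3,7,0,100,0,-0.3,10.5,0,100,0,-0.3,13,0,100,0,-0.3,14.5,0]'

```text
clock: 1.82
eef_pos: [449.6, -290.7, 2.9]
tool_rot: [-3.137, -0.002, 1.781]
force: [-0.2, 0.3, -0.0]
width: 85.4
gripper_force: 0.0
```

arm_command --series '[60,0,0,0,0,45,0,0,0,0,30,0,0,0,0,30,0,0,0,0,30,0,0,0,0]'

```text
clock: 2.23
eef_pos: [453.6, -290.4, 7.1]
tool_rot: [3.14, 0.002, 1.784]
force: [-0.8, 0.3, 0.1]
width: 26.6
gripper_force: 0.0
```

Run:
```python
from h import *
go(456,-287,4,102.6); print(monitor.read_state()["width"])
p,d=viewer.get_image("wrist"); cv2.imwrite("pics/wrist2.png",p[:,:,::-1])
m=viewer.camera_model("wrist");W=cloud(m,d);np.save("W2.npy",W)
m=viewer.camera_model("top"); p,d=viewer.get_image("top"); cv2.imwrite("pics/top1.png",cv2.resize(p[220:320,370:510,::-1],None,fx=4,fy=4))
```

```text
move [0.28 0.3  0.31] turn -0.4 pos [ 453.6 -290.4    7.1] yaw 102.2 F [-0.8  0.3  0.1] t 2.2333
26.58292666841676
```

View pics/wrist2.png

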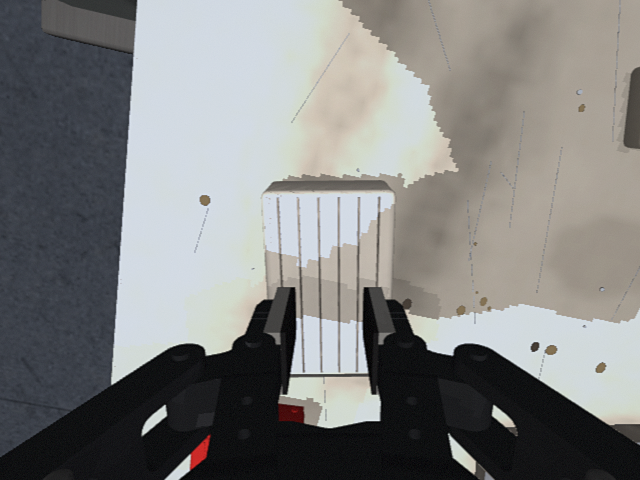

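The case fills (265–393, 182–377), and the fingertips at (280,340) and (375,340) look nearer to the camera than its top, at the case's near end. I'll check heights by depth.

Run:
```python
from h import *
W=np.load("W2.npy"); m=viewer.camera_model("wrist")
print(np.array(m["mtx"]).round(1).tolist(), (-np.array(m["R"]).T@m["t"]).round(1))
for n,(u,v) in dict(case1=(330,230),case2=(330,350),bench=(200,300),bench2=(450,300),padL=(290,300),padR=(368,300),padL2=(288,380),padR2=(374,380),fingL=(270,310),fingR=(385,310)).items(): print(n,W[v,u].round(1))
s=monitor.read_state(); print(s["eef_pos"],s["qpos"],s["width"])
c=(W[...,2]>22)&(W[...,2]<36)&(abs(W[...,0]-452)<60)&(abs(W[...,1]+288)<60)
r=cv2.minAreaRect(W[...,:2][c].astype(np.float32)); print(np.round(np.ravel([*r[0],*r[1],r[2]]),1))
```

```text
[[394.5, 0.0, 329.0], [0.0, 394.5, 235.5], [0.0, 0.0, 1.0]] [ 437.2 -219.2  181.7]
case1 [ 446.9 -261.5   29.2]
case2 [ 458.5 -314.9   29.9]
bench [ 391.7 -320.5   -2.1]
bench2 [ 516.1 -292.9   -0.7]
padL [ 436.9 -281.7   56.3]
padR [ 463.6 -276.2   55.8]
padL2 [ 441.6 -302.4   71.8]
padR2 [ 467.5 -292.6   77.2]
fingL [ 431.1 -283.5   62.8]
fingR [ 468.9 -275.9   61.8]
[ 453.43507112 -290.10095503    6.82880014] [ 0.68178592  0.77142092 -0.25226179  1.96876988  0.41297268  0.4489765
  0.33692403] 25.38845223461217
[ 451.9 -288.1   54.2   86.7   12.6]
```

View pics/top1.png

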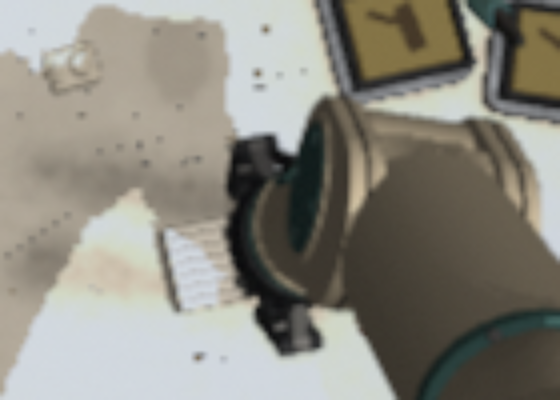

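Run:
```python
from h import *
W=np.load("W2.npy"); p=cv2.imread("pics/wrist2.png")
k=(W[...,2]>33)&(abs(W[...,1]+290)<60)&(W[...,2]<120)&(abs(W[...,0]-452)<60)
v,u=np.nonzero(k); z=W[...,2][k]; o=np.argsort(z)
print(len(z),np.percentile(z,[0,1,5,20,50]).round(1))
for i in o[:200:15]: print(u[i],v[i],W[v[i],u[i]].round(1),p[v[i],u[i]])
for v in range(285,400,12): print(v,W[v,276:296:4,2].round(),W[v,276,1].round())
go(0,0,0); print(monitor.read_state()["width"])
```

```text
46518 [ 39.2  48.3  63.6  91.2 103.4]
362 297 [ 464.5 -282.9   39.2] [128 135 141]
362 315 [ 466.1 -290.    40.5] [118 124 130]
362 309 [ 465.3 -287.1   41.1] [122 129 134]
362 321 [ 466.3 -291.7   42.2] [90 94 98]
295 324 [ 440.7 -298.3   42.7] [36 33 32]
295 321 [ 440.4 -296.6   43.3] [34 33 32]
295 328 [ 441.  -299.5   43.6] [35 32 31]
374 288 [ 467.2 -276.3   43.8] [64 64 65]
284 288 [ 433.7 -283.4   44. ] [64 64 66]
377 287 [ 468.1 -275.5   44.2] [61 64 65]
292 288 [ 436.7 -282.6   44.4] [1 0 0]
292 289 [ 436.8 -282.8   44.8] [10  5  9]
376 288 [ 467.7 -275.6   45. ] [66 66 67]
363 312 [ 465.2 -286.3   45.2] [25 26 30]
285 [28. 29. 29. 29. 29.] -290.0
297 [52. 52. 52. 54. 52.] -284.0
309 [61. 62. 61. 61. 53.] -284.0
321 [70. 70. 71. 67. 54.] -283.0
333 [77. 76. 77. 67. 55.] -283.0
345 [77. 76. 76. 68. 56.] -287.0
357 [84. 77. 77. 69. 58.] -287.0
369 [85. 78. 77. 71. 28.] -290.0
381 [86. 79. 76. 73. -1.] -293.0
393 [103.  77.  76.  -1.  -2.] -283.0
move [ 37.96 -38.17   0.68] turn 0 pos [ 453.4 -290.1    6.8] yaw 102.2 F [-0.1 -0.4 -0.1] t 2.3333
25.38845223461217
```

Run:
```python
from h import *
m=viewer.camera_model("scene")
print("TCP px at start",proj(m,[[164.3,-628.1,196.9],[164.3,-628.1,235]]).round(1))
f=np.load("scene0.npz"); W=cloud(m,f["d"])
k=(abs(W[...,0]-164)<65)&(abs(W[...,1]+628)<65)&(W[...,2]>100)
q=W[k]; print(len(q), np.percentile(q[:,2],[0,.5,1,2,5]).round(1)); i=np.argsort(q[:,2])[:200:20]; print(q[i].round())
```

```text
TCP px at start [[377.  415.2]
 [378.3 400.8]]
14194 [244.1 256.2 264.  280.  307.5]
[[ 174. -676.  244.]
 [ 156. -586.  250.]
 [ 173. -681.  252.]
 [ 147. -588.  254.]
 [ 147. -589.  258.]
 [ 171. -679.  260.]
 [ 166. -675.  262.]
 [ 143. -579.  264.]
 [ 143. -587.  266.]
 [ 146. -589.  268.]]
```

Two cameras agree that the real fingertips are about 34 mm higher than the reported TCP when shut, and about 47 mm higher when open. I'll allow for this: reopen, then go down a further 4 cm and watch the force.

arm_command --series '[100,0.2,0,0,0,100,0.2,0,0,0,100,0.2,0,0,0,100,0.2,0,0,0,100,0.2,0,0,0]'

```text
clock: 2.75
eef_pos: [452.5, -287.6, 5.8]
tool_rot: [3.142, 0.0, 1.785]
force: [-0.1, 0.2, -0.2]
width: 83.8
gripper_force: 0.0
```

arm_command --series '[100,0,0,0.7,0,100,0,0,1.4,0,100,0,0,2.0,0,100,0,0,2.6,0,100,0,0,2.6,0]'

```text
clock: 3.17
eef_pos: [451.5, -287.0, -21.8]
tool_rot: [-3.14, -0.002, 1.785]
force: [-0.7, -0.3, -0.1]
width: 85.1
gripper_force: 0.0
```

arm_command --series '[100,0,0,0.4,0,100,0,0,0.8,0,100,0,0,1.2,0,100,0,0,1.2,0,100,0,0,1.2,0]'

```text
clock: 3.58
eef_pos: [452.4, -287.5, -32.4]
tool_rot: [-3.141, -0.0, 1.785]
force: [-0.0, -0.2, -0.4]
width: 85.5
gripper_force: 0.0
```

Run:
```python
from h import *
go(452,-288,-36,102.6)
m=viewer.camera_model("wrist"); p,d=viewer.get_image("wrist"); W=cloud(m,d)
g=p.max(2)
k=(g<90)&(abs(W[...,1]+288)<25)&(abs(W[...,0]-452)<70)&(W[...,2]<80)&(abs(W[...,0]-452)>32)
z=W[...,2][k]; print(len(z),np.percentile(z,[0,.5,1,2,5,10]).round(1))
```

```text
move [-0.04 -0.05  0.36] turn -0.3 pos [ 452.4 -287.5  -32.4] yaw 102.3 F [-0.  -0.2 -0.4] t 3.5833
32097 [-2.2 13.7 15.7 18.2 23.6 30.9]
```

arm_command --series '[60,0,0,0.2,0,50,0,0,0.2,0,40,0,0,0.2,0,40,0,0,0.2,0,40,0,0,0.2,0]'

```text
clock: 4.05
eef_pos: [452.6, -287.7, -33.8]
tool_rot: [3.141, 0.0, 1.785]
force: [-0.5, 0.1, 3.9]
width: 53.4
gripper_force: 63.6
```

arm_command --series '[30,0,0,0,0,30,0,0,0,0,30,0,0,-0.5,0,30,0,0,-1.5,0,30,0,0,-3,0]'

```text
clock: 4.47
eef_pos: [451.5, -287.0, -4.5]
tool_rot: [-3.14, -0.002, 1.785]
force: [-0.3, -0.3, -1.7]
width: 53.2
gripper_force: 63.0
```

arm_command --series '[30,1,0,-1.5,0,30,3,0,-3,-5,30,6,0.2,-4.5,-12,30,9.5,0.4,-6,-19,30,13,0.6,-7,-26]'

```text
clock: 4.88
eef_pos: [430.9, -158.8, 67.5]
tool_rot: [3.141, 0.002, 2.243]
force: [0.6, 1.1, -0.6]
width: 53.0
gripper_force: 63.0
```

```bash
python3 -c "
from h import *
go(484,-11,70,173.55)"
```

```text
move [ 8.26 13.36 -0.25] turn -45.0 pos [ 430.9 -158.8   67.5] yaw 128.5 F [ 0.6  1.1 -0.6] t 4.8833
```

arm_command --series '[30,1.4,2.2,-0.2,-7,30,2.8,4.4,-0.3,-14,30,4.2,6.8,-0.3,-21,30,5.6,9,-0.3,-28,30,7,11.2,-0.3,-35]'

```text
clock: 5.3
eef_pos: [475.8, -34.0, 69.6]
tool_rot: [-3.141, 0.001, 2.855]
force: [0.4, 0.1, -1.3]
width: 53.2
gripper_force: 63.0
```

```bash
python3 -c "
from h import *
go(484,-11,70,173.55)"
```

```text
move [-0.14  2.44 -0.04] turn -10.0 pos [475.8 -34.   69.6] yaw 163.6 F [ 0.4  0.1 -1.3] t 5.3
```

arm_command --series '[30,0,0.8,0,-3.5,30,-0.1,1.6,0,-7,30,-0.1,2.4,0,-10,30,-0.1,2.4,0,-10,30,-0.1,2.4,0,-10]'

```text
clock: 5.72
eef_pos: [483.2, -12.3, 69.2]
tool_rot: [-3.141, 0.0, 3.023]
force: [-0.9, -0.7, -1.7]
width: 53.3
gripper_force: 63.1
```

Run:
```python
from h import *
go(484,-11,70,173.55)
m=viewer.camera_model("wrist"); p,d=viewer.get_image("wrist"); W=cloud(m,d); np.savez("w3.npz",W=W,p=p)
cv2.imwrite("pics/wrist3.png",p[:,:,::-1])
def rect(n,k):
    q=W[...,:2][k].astype(np.float32); r=cv2.minAreaRect(q); print(n,len(q),np.round(np.ravel([*r[0],*r[1],r[2]]),1),np.median(W[...,2][k]).round(1))
X,Y,Z=W[...,0],W[...,1],W[...,2]
rect("rest",(Z>52)&(Z<70)&(abs(X-420)<25)&(abs(Y+4)<30))
rect("deck",(Z>14)&(Z<25)&(abs(X-490)<130)&(abs(Y+11)<90))
rect("stops",(Z>27)&(Z<33)&(abs(X-440)<25)&(abs(Y+5)<30))
rect("case",(Z>85)&(Z<125)&(abs(X-484)<60)&(abs(Y+11)<40))
```

```text
move [-0.06  0.14 -0.08] turn -0.3 pos [483.2 -12.3  69.2] yaw 173.2 F [-0.9 -0.7 -1.7] t 5.7167
rest 1603 [417.4  -4.6  27.7  11.6  83.2] 60.5
deck 19339 [497.5 -13.6 120.6 184.9  83.6] 18.7
stops 1062 [439.4   3.7  57.3  19.3  61.1] 28.5
case 2897 [458.1  -9.1  79.9  37.1  82.7] 117.3
```

View pics/wrist3.png

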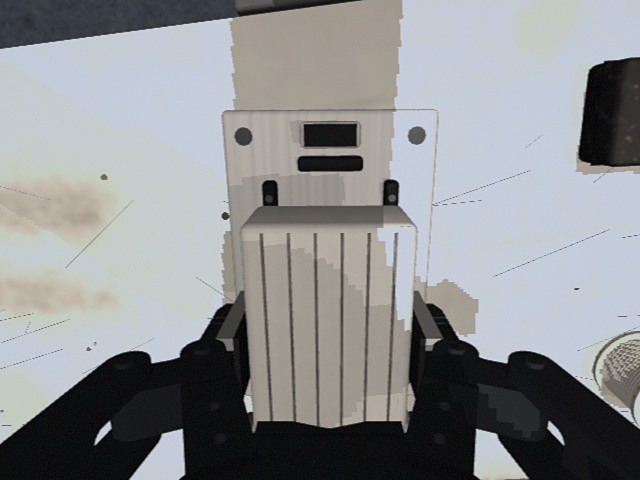

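The wrist view shows the case held between the pads at (330,320), with the stops at (268,193) and (391,193) and the rest block at (330,135). The alignment over the nest is within 1 mm. Lowering.

arm_command --series '[30,0,0,1.8,-0.3,30,0,0,3.6,-0.3,30,0,0,5.2,-0.3,30,0,0,6.4,-0.3,30,0,0,6.4,-0.3]'

```text
clock: 6.18
eef_pos: [481.4, -13.5, 3.2]
tool_rot: [-3.14, -0.004, 3.027]
force: [0.2, -0.2, -0.7]
width: 52.8
gripper_force: 63.2
```

arm_command --series '[30,0,0,0,0,30,0,0,0,0,30,0,0,0,0,30,0,0,0,0,30,0,0,0,0]'

```text
clock: 6.6
eef_pos: [483.7, -12.4, 5.5]
tool_rot: [3.142, 0.001, 3.029]
force: [-0.5, 0.2, -1.2]
width: 53.7
gripper_force: 63.2
```

Run:
```python
from h import *
go(483.2,-12.1,-14,173.5)
m=viewer.camera_model("wrist"); p,d=viewer.get_image("wrist"); W=cloud(m,d)
X,Y,Z=W[...,0],W[...,1],W[...,2]
def rect(n,k):
    q=W[...,:2][k].astype(np.float32); r=cv2.minAreaRect(q); print(n,len(q),np.round(np.ravel([*r[0],*r[1],r[2]]),1),np.median(W[...,2][k]).round(1))
rect("rest",(Z>52)&(Z<70)&(abs(X-420)<20)&(abs(Y+4)<20))
a=np.radians(-6.5); f=np.array([np.cos(a),np.sin(a)]); l=np.array([-f[1],f[0]])
D=W[...,:2]-[483.9,-12.1]; u=D@f; v=D@l
br=p.min(2)>110
k=(Z>64)&(Z<76)&(abs(v)<35)&(abs(u)<60)&br
print("case top z",np.median(Z[k]).round(1),"u min",np.percentile(u[k],[.3,1,99.5]).round(1),"front sides v",[np.percentile(v[k&(u<-25)],q).round(1) for q in (1,99)])
```

```text
move [0.06 0.03 1.95] turn 0.0 pos [483.7 -12.4   5.5] yaw 173.5 F [-0.5  0.2 -1.2] t 6.6
rest 3992 [426.7  -6.9  31.1  30.2  83.5] 60.6
case top z 68.0 u min [-43.1 -42.8  27.6] front sides v [np.float64(-26.5), np.float64(25.2)]
```

arm_command --series '[30,0,0,0.5,0,30,0,0,1.0,0,30,0,0,1.4,0,30,0,0,1.6,0,30,0,0,1.7,0]'

```text
clock: 7.07
eef_pos: [482.8, -12.2, -12.8]
tool_rot: [-3.141, -0.001, 3.029]
force: [1.1, 0.7, -1.3]
width: 53.2
gripper_force: 63.2
```

arm_command --series '[30,0,0,0.1,0,30,0,0,0.2,0,30,0,0,0.2,0,30,0,0,0.2,0,30,0,0,0.2,0]'

```text
clock: 7.48
eef_pos: [483.2, -12.1, -13.9]
tool_rot: [-3.142, 0.0, 3.029]
force: [-1.6, 0.1, 5.5]
width: 52.9
gripper_force: 64.0
```

Contact made at about 6 N: the case is seated. Releasing and rising.

arm_command --series '[70,0,0,0,0,85,0,0,0,0,85,0,0,0,0,85,0,0,0,0,85,0,0,0,0]'

```text
clock: 7.9
eef_pos: [483.3, -12.3, -14.3]
tool_rot: [3.142, 0.0, 3.029]
force: [0.3, 0.0, -0.4]
width: 72.4
gripper_force: 0.0
```

arm_command --series '[85,0,0,-0.5,0,85,0,0,-2,0,85,0,0,-4,0,85,0,0,-7,0,85,0,0,-10,0]'

```text
clock: 8.32
eef_pos: [482.3, -12.1, 86.7]
tool_rot: [3.142, -0.002, 3.03]
force: [1.1, -0.4, 0.3]
width: 72.7
gripper_force: 0.0
```

Run:
```python
from h import *
go(483.2,-12.1,190,173.5)
m=viewer.camera_model("wrist"); p,d=viewer.get_image("wrist"); W=cloud(m,d)
a=np.radians(-6.5); f=np.array([np.cos(a),np.sin(a)]); l=np.array([-f[1],f[0]])
D=W[...,:2]-[483.9,-12.1]; u=D@f; v=D@l; Z=W[...,2]
k=(Z>44)&(Z<56)&(abs(v)<35)&(abs(u)<55)
r=cv2.minAreaRect(np.stack([u[k],v[k]],1).astype(np.float32)); print("case in nest",np.round(np.ravel([*r[0],*r[1],r[2]]),1),np.median(Z[k]))
# blue rack behind, from the scene camera
m=viewer.camera_model("scene"); p,d=viewer.get_image("scene"); W=cloud(m,d).reshape(-1,3)
for x in range(600,821,20):
    q=W[(abs(W[:,0]-x)<10)&(abs(W[:,1]+30)<60)]; print(x,len(q),q[:,2].max(initial=-9).round())
```

```text
move [-9.000e-02  1.000e-02 -1.033e+01] turn 0.1 pos [482.3 -12.1  86.7] yaw 173.6 F [ 1.1 -0.4  0.3] t 8.3167
case in nest [-0.8 -0.6 86.5 54.2  0.4] 48.6937154037404
600 534 224.0
620 381 228.0
640 350 156.0
660 305 10.0
680 290 8.0
700 296 10.0
720 296 459.0
740 1023 469.0
760 700 539.0
780 1012 560.0
800 621 580.0
820 1357 589.0
```

The case sits within 1 mm of the nest centre. Next I shut the fingers and pass over the cover's free end to get behind it.

arm_command --series '[0,0,0,-3.5,0,0,0,0,-7,0,0,0,0,-10.5,0,0,0,0,-14.5,0,0,0,0,-14.5,0]'

```text
clock: 8.83
eef_pos: [487.3, -11.1, 236.9]
tool_rot: [3.14, 0.011, 3.029]
force: [1.1, 0.2, -0.0]
width: 11.9
gripper_force: 0.0
```

arm_command --series '[0,-3.5,0,0,0,0,-7,0,0,0,0,-10.5,0,0,0,0,-14,0,0,0,0,-16.7,0,0,0]'

```text
clock: 9.25
eef_pos: [651.1, -32.0, 229.9]
tool_rot: [-3.141, -0.0, 3.028]
force: [1.1, -0.5, 0.6]
width: 0.2
gripper_force: 0.0
```

Run:
```python
from h import *
a=np.radians(-6.5); f=np.array([np.cos(a),np.sin(a)]); n=np.array([483.9,-12.1])
go(*(n+165*f),160,173.5)
m=viewer.camera_model("top"); p,d=viewer.get_image("top"); cv2.imwrite("pics/top2.png",cv2.resize(p[130:330,220:440,::-1],None,fx=3,fy=3))
m=viewer.camera_model("wrist"); p,d=viewer.get_image("wrist"); W=cloud(m,d); cv2.imwrite("pics/wrist4.png",p[:,:,::-1])
u=(W[...,:2]-n)@f; v=(W[...,:2]-n)@[-f[1],f[0]]; Z=W[...,2]
k=(Z>200)&(Z<235)&(abs(v)<40)&(u>90)&(u<150)
if k.sum(): print("edge",k.sum(),np.percentile(u[k],[1,50,99]).round(1),np.percentile(v[k],[1,50,99]).round(1),np.percentile(Z[k],[1,50,99]).round(1))
```

```text
move [0.34 0.08 6.99] turn -0.0 pos [651.1 -32.  229.9] yaw 173.5 F [ 1.1 -0.5  0.6] t 9.25
edge 3554 [122.6 128.2 135.4] [-26.7   0.2  27.1] [200.4 216.9 220.2]
```

View pics/wrist4.png

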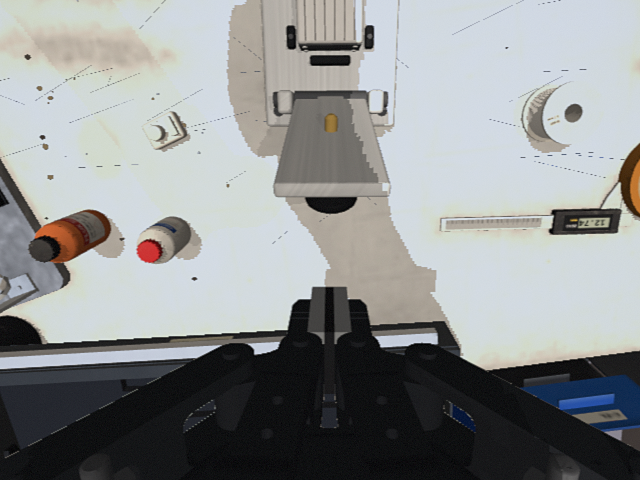

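The wrist view shows the shut fingers at (330,300) behind the cover's free end (275–388,190), with the plunger head just behind the edge at (330,205). I'll check the rack's height before going down.

Run:
```python
from h import *
m=viewer.camera_model("wrist"); p,d=viewer.get_image("wrist"); W=cloud(m,d)
for u,v in ((100,355),(200,350),(440,335),(120,400),(590,400),(50,430),(600,360)): print(u,v,W[v,u].round())
```

```text
100 355 [ 726. -211.  150.]
200 350 [ 731. -136.  150.]
440 335 [750.  44. 132.]
120 400 [634. -77. 330.]
590 400 [848. 182. 105.]
50 430 [ 803. -287.  131.]
600 360 [883. 259.   5.]
```

arm_command --series '[0,0,0,1.5,0,0,0,0,3,0,0,0,0,4.5,0,0,0,0,6,0,0,0,0,6.7,0]'

```text
clock: 9.82
eef_pos: [646.5, -31.2, 161.9]
tool_rot: [-3.14, -0.004, 3.03]
force: [-0.6, -0.1, -0.6]
width: -0.0
gripper_force: 0.0
```

arm_command --series '[0,0.5,0,0,0,0,1.2,0,0,0,0,2,0,0,0,0,2.8,0,0,0,0,3.6,0,0,0]'

```text
clock: 10.23
eef_pos: [613.8, -26.7, 165.4]
tool_rot: [3.141, 0.004, 3.029]
force: [1.7, -0.1, 1.7]
width: 0.0
gripper_force: 1.0
```

arm_command --series '[0,0.7,0,0,0,0,1.4,0,0,0,0,2.1,0,0,0,0,2.7,0,0,0,0,3.2,0,0,0]'

```text
clock: 10.65
eef_pos: [580.9, -23.4, 163.9]
tool_rot: [-3.141, -0.0, 3.029]
force: [1.8, 0.4, 1.9]
width: 0.0
gripper_force: 0.9
```

```bash
cat >> h.py <<'E'
a=np.radians(-6.5); f=np.array([np.cos(a),np.sin(a)]); n=np.array([483.9,-12.1]); l=np.array([-f[1],f[0]])
def uvz(): 
    s=monitor.read_state(); D=np.array(s["eef_pos"]); return [round(float(x),1) for x in ((D[:2]-n)@f,(D[:2]-n)@l,D[2])]
def shot(c):
    m=viewer.camera_model(c); p,d=viewer.get_image(c); W=cloud(m,d); D=W[...,:2]-n
    return p,D@f,D@l,W[...,2]
E
python3 - <<'E'
from h import *
print(uvz()); p,u,v,z=shot("wrist"); cv2.imwrite("pics/wrist5.png",p[:,:,::-1])
k=(abs(v)<30)&(z>90)&(abs(v)>15)&(u<130)&(u>0)
print(k.sum(),np.polyfit(z[k],u[k],1) if k.sum()>50 else 0, z[k].max(initial=0))
E
```

```text
[97.6, -0.2, 163.9]
18431 [5.66505990e-02 7.10875978e+01] 292.70274685959805
```

arm_command --series '[0,1,0,-0.2,0,0,2.1,0,-0.4,0,0,3.4,0,-0.2,0,0,4.8,0,0,0,0,6.1,0,0.5,0]'

```text
clock: 11.12
eef_pos: [520.6, -16.5, 158.9]
tool_rot: [3.142, 0.001, 3.029]
force: [1.9, 0.8, 0.1]
width: 0.2
gripper_force: 0.7
```

arm_command --series '[0,0.7,0,0.2,0,0,1.3,0,0.5,0,0,2,0,0.9,0,0,2.6,0,1.3,0,0,3.2,0,1.6,0]'

```text
clock: 11.53
eef_pos: [488.9, -12.8, 142.3]
tool_rot: [3.141, -0.0, 3.029]
force: [1.0, -0.6, 0.5]
width: 0.0
gripper_force: 0.5
```

Run:
```python
from h import *
print(uvz()); p,u,v,z=shot("wrist"); cv2.imwrite("pics/wrist6.png",p[:,:,::-1])
p,u,v,z=shot("top"); k=(abs(v)<28)&(abs(v)>20)&(z>85)&(z<240)&(u<120)&(u>-90)
print(k.sum(), np.c_[u[k],z[k]][::max(1,k.sum()//12)].round())
```

```text
[5.0, -0.2, 142.3]
11 [[-13. 184.]
 [-16. 190.]
 [-15. 185.]
 [-17. 184.]
 [-18. 188.]
 [-17. 183.]
 [-17. 189.]
 [-20. 184.]
 [-20. 187.]
 [-19. 181.]
 [-19. 184.]]
```

View pics/wrist6.png

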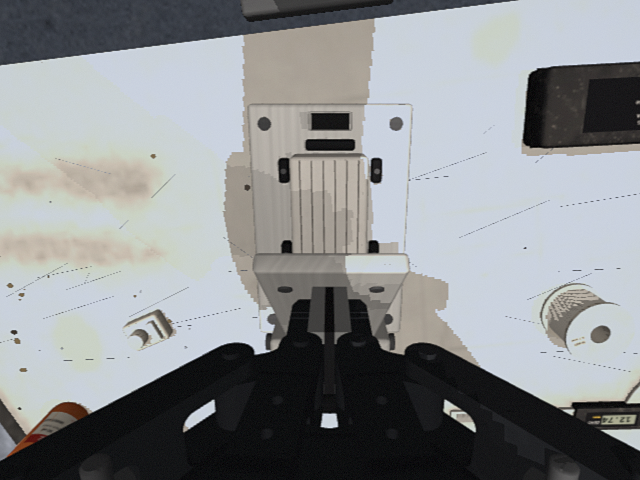

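The wrist view shows the cover swung over, its edge at (330,263) and the fingers on its outer face. θ is about 0.87. Continuing along the arc.

arm_command --series '[0,1.2,0,0.9,0,0,2.2,0,1.9,0,0,3,0,2.9,0,0,3.6,0,3.9,0,0,4.1,0,4.8,0]'

```text
clock: 12.05
eef_pos: [448.4, -8.1, 94.5]
tool_rot: [3.141, 0.0, 3.029]
force: [1.1, -0.1, 0.4]
width: -0.3
gripper_force: 0.4
```

arm_command --series '[0,0.3,0,0.8,0,0,0.6,0,1.6,0,0,0.8,0,2.4,0,0,1,0,3.2,0,0,1.2,0,4,0]'

```text
clock: 12.47
eef_pos: [436.9, -6.9, 54.2]
tool_rot: [3.141, 0.001, 3.029]
force: [0.6, -0.7, 0.2]
width: 0.1
gripper_force: 0.3
```

arm_command --series '[0,0,0,0.3,0,0,0,0,0.6,0,0,0,0,0.8,0,0,0,0,0.8,0,0,0,0,0.8,0]'

```text
clock: 12.88
eef_pos: [436.8, -6.9, 46.9]
tool_rot: [3.141, 0.0, 3.029]
force: [-0.1, -0.3, 1.2]
width: -0.5
gripper_force: 0.0
```

Run:
```python
from h import *
print(uvz()); p,u,v,z=shot("wrist"); cv2.imwrite("pics/wrist7.png",p[:,:,::-1])
k=(abs(v)<27)&(abs(v)>20)&(z>60)&(z<110)&(u<0)&(u>-78)
print(k.sum(), np.polyfit(u[k],z[k],1).round(3), np.percentile(u[k],1), np.median(z[k]))
```

```text
[-47.4, -0.2, 46.9]
3650 [-3.5000e-02  7.6191e+01] -73.59907426963512 78.108030784932
```

arm_command --series '[0,0,0,0.2,0,0,0,0,0.4,0,0,0,0,0.6,0,0,0,0,0.6,0,0,0,0,0.6,0]'

```text
clock: 13.35
eef_pos: [436.5, -7.1, 40.7]
tool_rot: [-3.141, -0.0, 3.029]
force: [-0.4, 0.4, 0.3]
width: -0.0
gripper_force: 0.0
```

arm_command --series '[0,0,0,0.1,0,0,0,0,0.2,0,0,0,0,0.3,0,0,0,0,0.3,0,0,0,0,0.3,0]'

```text
clock: 13.77
eef_pos: [436.5, -7.1, 38.4]
tool_rot: [-3.141, 0.001, 3.029]
force: [-2.2, -0.5, 9.9]
width: 0.1
gripper_force: 4.9
```

Force of 9.9 N at the rest block: the cover is shut. This also fixes the tip offset at 33.6 mm. Rising and moving over the plunger.

arm_command --series '[0,0,0,-1.5,0,0,0,0,-3,0,0,0,0,-4.5,0,0,0,0,-6.4,0,0,0,0,-6.4,0]'

```text
clock: 14.18
eef_pos: [438.4, -6.7, 104.1]
tool_rot: [3.141, 0.005, 3.029]
force: [1.0, 0.3, 0.2]
width: -0.1
gripper_force: 0.0
```

Run:
```python
from h import *
print(uvz()); p,u,v,z=shot("wrist")
k=(abs(v)<27)&(abs(v)>20)&(z>60)&(z<90)&(u<0)&(u>-73)
print(k.sum(), np.polyfit(u[k],z[k],1).round(3), np.median(z[k]))
p,u,v,z=shot("top"); k=(p.max(2)<70)&(z>108)&(z<122)&(abs(u)<40)&(abs(v)<40)
print(k.sum(), "head (top cam, bias u+4 v+1)",[np.percentile(u[k],[2,98]).round(1),np.percentile(v[k],[2,98]).round(1),np.median(z[k])] if k.sum() else 0)
```

```text
[-45.9, 0.2, 104.1]
2702 [-1.0000e-03  7.0659e+01] 70.70817714639008
0 head (top cam, bias u+4 v+1) 0
```

arm_command --series '[0,-1.2,0,0,0,0,-2.4,0,0,0,0,-3.6,0,0,0,0,-4.7,0,0,0,0,-4.7,0,0,0]'

```text
clock: 14.7
eef_pos: [485.0, -12.4, 100.8]
tool_rot: [3.141, 0.001, 3.028]
force: [0.2, 0.5, 1.0]
width: -0.0
gripper_force: 0.0
```

arm_command --series '[0,0,0,0.3,0,0,0,0,0.6,0,0,0,0,0.9,0,0,0,0,1.2,0,0,0,0,1.2,0]'

```text
clock: 15.12
eef_pos: [482.3, -12.3, 89.1]
tool_rot: [-3.141, -0.002, 3.03]
force: [-0.1, 0.4, 1.2]
width: 0.1
gripper_force: 0.0
```

Run:
```python
from h import *
print(uvz()); p,d=viewer.get_image("scene"); m=viewer.camera_model("scene")
c=proj(m,[[487,-11,90]])[0].astype(int); print(c)
x,y=c; cv2.imwrite("pics/sc.png",cv2.resize(p[y-50:y+50,x-65:x+65,::-1],None,fx=5,fy=5,interpolation=cv2.INTER_CUBIC))
```

```text
[-1.6, -0.4, 89.1]
[323 238]
```

View pics/sc.png

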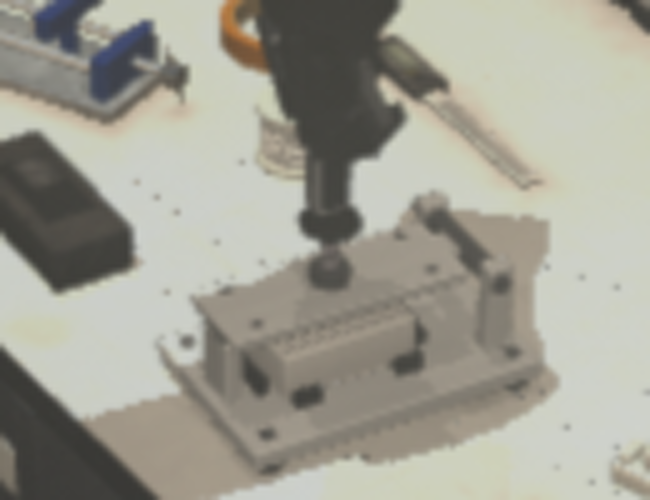

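The scene crop shows the cover level over the case, and the fingers (330,180) centred above the mushroom head (330,220). Pressing in small steps.

arm_command --series '[0,0,0,0.2,0,0,0,0,0.4,0,0,0,0,0.5,0,0,0,0,0.5,0,0,0,0,0.5,0]'

```text
clock: 15.58
eef_pos: [483.2, -12.3, 84.8]
tool_rot: [-3.142, -0.0, 3.029]
force: [0.6, 0.1, -0.1]
width: -0.1
gripper_force: 0.0
```

arm_command --series '[0,0,0,0.1,0,0,0,0,0.2,0,0,0,0,0.3,0,0,0,0,0.3,0,0,0,0,0.3,0]'

```text
clock: 16.0
eef_pos: [483.4, -12.3, 81.9]
tool_rot: [-3.142, 0.0, 3.029]
force: [0.2, 1.0, 1.5]
width: 0.0
gripper_force: 1.0
```

arm_command --series '[0,0,0,0.1,0,0,0,0,0.2,0,0,0,0,0.3,0,0,0,0,0.3,0,0,0,0,0.3,0]'

```text
clock: 16.42
eef_pos: [483.4, -12.2, 78.9]
tool_rot: [-3.142, 0.0, 3.029]
force: [0.7, -0.4, 3.7]
width: -0.2
gripper_force: 1.7
```

arm_command --series '[0,0,0,0.1,0,0,0,0,0.2,0,0,0,0,0.3,0,0,0,0,0.4,0,0,0,0,0.4,0]'

```text
clock: 16.83
eef_pos: [483.4, -12.2, 74.9]
tool_rot: [-3.142, 0.0, 3.029]
force: [-0.2, -0.7, 7.2]
width: 0.1
gripper_force: 3.3
```

arm_command --series '[0,0,0,0.1,0,0,0,0,0.2,0,0,0,0,0.2,0,0,0,0,0.2,0,0,0,0,0.2,0]'

```text
clock: 17.25
eef_pos: [483.4, -12.2, 73.1]
tool_rot: [-3.141, 0.001, 3.029]
force: [-1.1, 0.3, 8.9]
width: 0.1
gripper_force: 3.9
```

Run:
```python
from h import *
F=[]
for i in range(6):
    p,d=viewer.get_image("scene"); F.append(monitor.read_state()["force"][2])
print(uvz(),np.mean(F).round(2)); m=viewer.camera_model("scene")
x,y=323,238; cv2.imwrite("pics/sc2.png",cv2.resize(p[y-30:y+30,x-40:x+40,::-1],None,fx=8,fy=8,interpolation=cv2.INTER_CUBIC))
```

```text
[-0.5, -0.2, 73.1] 7.49
```

View pics/sc2.png

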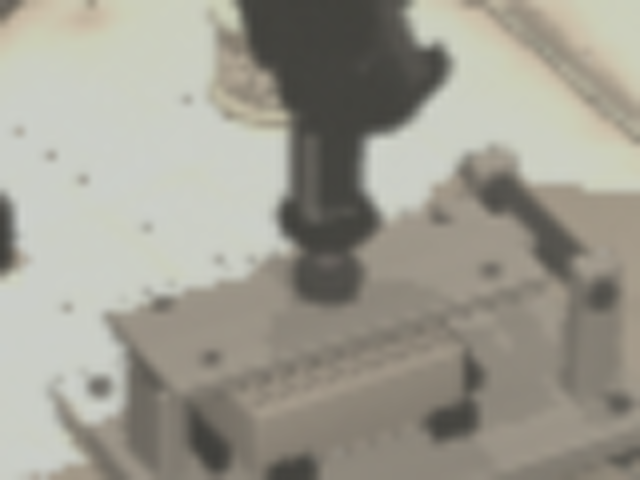

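The crop shows the head (330,215) pressed nearly onto the collar (328,275). Force (about 8 N) and position (9.3 mm) agree. I'll add a fraction of a millimetre and hold for over a second.

arm_command --series '[0,0,0,0.05,0,0,0,0,0.05,0,0,0,0,0.05,0,0,0,0,0.05,0,0,0,0,0.05,0]'

```text
clock: 17.97
eef_pos: [483.4, -12.3, 72.7]
tool_rot: [-3.141, 0.001, 3.029]
force: [-1.6, 0.5, 7.7]
width: -0.0
gripper_force: 4.1
```

arm_command --series '[0,0,0,0,0,0,0,0,0,0,0,0,0,0,0,0,0,0,0,0,0,0,0,0,0]'

```text
clock: 18.38
eef_pos: [483.4, -12.3, 72.7]
tool_rot: [-3.141, 0.001, 3.029]
force: [-0.7, 0.3, 7.8]
width: 0.3
gripper_force: 4.1
```

arm_command --series '[0,0,0,0,0,0,0,0,0,0,0,0,0,0,0,0,0,0,0,0,0,0,0,0,0]'

```text
clock: 18.8
eef_pos: [483.4, -12.3, 72.7]
tool_rot: [-3.141, 0.001, 3.029]
force: [-1.5, -0.4, 8.4]
width: -0.1
gripper_force: 4.1
```

arm_command --series '[0,0,0,0,0,0,0,0,0,0,0,0,0,0,0,0,0,0,0,0,0,0,0,0,0]'

```text
clock: 19.22
eef_pos: [483.4, -12.3, 72.7]
tool_rot: [-3.141, 0.001, 3.029]
force: [-1.3, -1.1, 7.9]
width: -0.1
gripper_force: 4.1
```

```bash
python3 -c "
from h import *
print(uvz(),monitor.read_state()['force']); print(workorder.finish_job())"
```

```text
[-0.5, -0.2, 72.7] [-1.30934277 -1.1339537   7.93989807]
the job is handed in; nothing more can be done
None
```

I handed the job in with the case in the nest (within about 1 mm of its centre), the cover shut, and the plunger held about 9.7 mm down at about 8 N; the hand-in returned no verdict.

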